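# Radios from the charger to the carry rack, in the same order

### The arm

A 7-joint arm with a two-finger parallel gripper is mounted at the origin on the work surface. World frame = base frame: x ahead of the robot, y to its left, z up, the work surface at z = 0. Lengths are in m, angles in degrees, forces in N, time in s.
With the tool pointing down it reaches from about 0.4 to 0.85 m from the base axis. Payload 4.4 kg.
Tool frame: the origin (TCP) lies midway between the tips of the shut fingers; the grasp point (between the pads) lies 19 mm behind it; z points along the fingers, y is the direction in which the jaws open and shut (so a half turn about z gives the same grasp; the last joint's range is limited). The gripper opens to 94 mm and grips with 3 to 60 N. Pads are 16 mm wide; open, the fingers measure 119 mm over their backs; the gripper's body (75 mm by 177 mm) begins 78 mm behind the grasp point.
Start: joints at [-74.645, 36.005, 2.206, 86.941, -1.547, 57.084, -1.146], TCP at [0.213, 0.614, 0.205] pointing down, gripper open.
Joint ranges: [-175.42, 175.42], [-21.48, 121.26], [-71.46, 75.88], [10.55, 141.38], [-63.04, 243.04], [13.31, 113.54], [-168.57, 168.57]. Speed limits (degrees/s): [147.25, 147.25, 180, 180, 180, 180, 180].

### API

Orientations are given as a 3x3 rotation matrix whose columns are the frame's x, y, z axes.
In Python, from rig import r gives the robot as it stands. The module is installed in compiled form; this text tells all that it offers.
- The arm moves only by the tool servo_tool, never from a script. Its argument "motion" is a list of rows, each a list of 7 numbers: the finger opening in mm, from 0 to 94, then the shift along the world's x, y, z in mm, then the turn, a rotation vector about the world's x, y, z in degrees. A call has 1 to 20 rows; each row is the pose to reach, as a shift and turn from the pose commanded when the call began; what a row does not reach only later rows make up. A row lasts 1/10 s, in which the tool goes at most 50 mm and 8.59 degrees, less where a joint would pass 70% of its speed; a pose out of reach is approached as far as the arm can. A call with a gripper value outside its range is refused whole. The fingers move at their own pace and stop on an object; "squeeze" is the grip in N (left out, the last holds). Time passes only in rows, so rows that repeat a pose let the fingers close. It gives the time, the measured TCP pose, the force and the opening at its end, in the units of the state.
- r.read_state(): the state, without advancing time (a new reading comes with each control period).
- r.read_camera(name): name is "side" or "top"; returns a dict with "color" (400x640x3 uint8, blue, green, red), "mtx" (3x3 intrinsics, pixels), "world_to_cam" (4x4, takes a point from world to camera coordinates). Camera axes: x right, y down, z forward; pixel columns grow to the right and rows downward; lengths in m; the calibration is good to about 2 mm. A picture is of the moment at which its call begins. There is no depth.
- r.sign_off(): hands the job in, once; it reports no verdict.
Trained networks look in a picture, given as the dict that the camera call returned (one of the last four; its "shot" number tells which), for a name from the list of things; names that differ only in an ending like _2 or _b are one class to them, and where a whole thing is asked for, a point or a joint stands for the part that bears it (a point fixed in the world has none). Each returns a list of dicts, best first, with "score" (0 to 1); they miss things now and then, are a little off and sometimes report something else, mostly with a low value. They report only what shows in the picture. A call takes as long as a camera call.
- r.find_in(picture, label): "pixel" ([column, row] in pixels, amid what is visible of it).
- r.masks_of(picture, label): "pixels" (400x640 bool, what is visible of it) and "pixel" ([column, row] in pixels, amid what is visible of it).
The state is a dict: "clock": time; "qpos": joint angles; "joint_velocities": joint speeds; "joint_efforts": joint torques, N m; "tool_pos": TCP position; "eef_rot": TCP orientation; "ft_force": force on the tool from outside, world axes, zero at the start; "moment": the same for the moment, N m; "width": opening from 0.0 (shut) to 1.0 (fully open).
Only numpy, scipy, OpenCV 4.12 (cv2) and the standard library are available. Lean on these libraries where they do the work, as an engineer would, in place of code of your own. Each camera call takes 0.05 s, during which the arm holds its last target. There are 200 camera calls.

### The job

The four hand-held radios are charged and due out with the next shift: move them from the row of charging cups into the four pockets of the grey carry rack, keeping the same left-to-right order as seen from the robot's side (the leftmost radio into the leftmost pocket, and so on), because the sign-out sheet goes by position. Lower each one upright onto the floor of its pocket, never dropping it or tipping it over, and leave all four standing there on their own.

Things in the scene. Friction and masses are not known exactly. Their poses are not given: they have to be found in the camera images.
- radio_slim: Hand-held radio, upright, 0.18-0.37 kg; black, tallest: body 32 (x) x 50 (y) x 112 (z) mm; antenna 11 dia x 22 tall at y=+16, one small knob 8 tall at y=-14; small screen, nine keys. Origin: centre of underside; z up, x through its thickness (front faces -x), y across its width. Antenna and knobs stand on the flat top at x=0. Flat front and back: grip across x near the top of the body.
- radio_twin: Hand-held radio, upright, 0.18-0.37 kg; black: body 34 (x) x 54 (y) x 104 (z) mm; antenna 13 dia x 22 tall at y=+18, two small knobs 12 tall at y=-2 and -18; loudspeaker slots, no screen. Origin: centre of underside; z up, x through its thickness (front faces -x), y across its width. Antenna and knobs stand on the flat top at x=0. Flat front and back: grip across x near the top of the body.
- radio_compact: Hand-held radio, upright, 0.18-0.37 kg; dark grey, shortest: body 32 (x) x 50 (y) x 94 (z) mm; thick stub 15 dia x 14 tall at y=+14, no knob; large screen. Origin: centre of underside; z up, x through its thickness (front faces -x), y across its width. Antenna and knobs stand on the flat top at x=0. Flat front and back: grip across x near the top of the body.
- radio_rugged: Hand-held radio, upright, 0.18-0.37 kg; black, rubber corners, widest: body 36 (x) x 56 (y) x 108 (z) mm; antenna 15 dia x 22 tall at y=+16, one big knob 22 dia x 12 tall at y=-12. Origin: centre of underside; z up, x through its thickness (front faces -x), y across its width. Antenna and knobs stand on the flat top at x=0. Flat front and back: grip across x near the top of the body.
- cup_slim: Light-grey charging cup, fixed, in which the slim radio stands at the start (all four cups alike). 94 (x) x 72 (y) mm. Origin: centre of its underside, on the bar; axes as the bar's. Pocket 42 (x) x 64 (y) mm over the origin, floor 12 mm and rim 48 mm above it; the radio lifts straight out.
- cup_twin: Light-grey charging cup, fixed, in which the twin radio stands at the start (all four cups alike). 94 (x) x 72 (y) mm. Origin: centre of its underside, on the bar; axes as the bar's. Pocket 42 (x) x 64 (y) mm over the origin, floor 12 mm and rim 48 mm above it; the radio lifts straight out.
- cup_compact: Light-grey charging cup, fixed, in which the compact radio stands at the start (all four cups alike). 94 (x) x 72 (y) mm. Origin: centre of its underside, on the bar; axes as the bar's. Pocket 42 (x) x 64 (y) mm over the origin, floor 12 mm and rim 48 mm above it; the radio lifts straight out.
- cup_rugged: Light-grey charging cup, fixed, in which the rugged radio stands at the start (all four cups alike). 94 (x) x 72 (y) mm. Origin: centre of its underside, on the bar; axes as the bar's. Pocket 42 (x) x 64 (y) mm over the origin, floor 12 mm and rim 48 mm above it; the radio lifts straight out.
- charger_bar: Dark steel mounting bar, fixed, 108 (x) x 312 (y) x 6 (z) mm, under the four cups at y=+114, +38, -38, -114 mm. Origin: centre of underside, on the desk; x away from the robot, y to the left seen from the robot, yaw within 0.25 rad. The radios' order along it varies, as does which side (left or right) it stands on.
- carry_rack: Grey metal rack, fixed, 56 (x) x 312 (y) mm, four empty open-topped pockets centred at x=0, y=+114, +38, -38, -114 mm, each 48 (x) x 68 (y) mm, floor 10 mm, rim 50 mm above the origin; feet to x=+-50. Origin: centre of underside, on the desk; x away from the robot, y to the left seen from the robot, yaw within 0.25 rad. On the other side from the charger.

How it is judged:
By the outcome, as a careful person would: the job done as asked, in the order asked, and still so for the second after the job is handed in, with the robot touching nothing.
It also fails if it takes over 115 s, if anything falls off the work surface, if the arm or the gripper's body presses on something with over 40 N, if the wrist force passes 120 N, or if a joint passes its speed limit or range.

## Working session

There is one attempt and no reset: what is moved stays moved. The work goes in short steps, Python scripts to look and compute and a tool call to move; the robot and the scene stay as the last step left them, time stands still between calls to the robot, and variables do not carry over. Pictures are saved under pics/ and viewed, about 12 in all and at most 16, crops included, and the job is handed in when it is done.

Besides the shell and the picture viewer there is one more tool, called after ">>>" by a JSON object that holds its "fn" and its "kwargs", one argument or row to a line. servo_tool: Moves the arm, as the interface text tells. Its arguments: {"type":"object","properties":{"motion":{"type":"array","items":{"type":"array","items":{"type":"number"}}},"squeeze":{"type":"number"}},"required":["motion"]}

```bash
mkdir -p pics
cat > look.py <<'E'
from rig import r
import cv2, numpy as np
def shot(n,tag):
    p=r.read_camera(n); cv2.imwrite(f'pics/{tag}_{n}.png',p['color']); return p
E
python3 - <<'E'
from look import *
s=r.read_state(); print(s)
for n in ('top','side'):
    p=shot(n,'a'); print(n,p['mtx'],p['world_to_cam'])
    for l in ['radio_slim','radio_twin','radio_compact','radio_rugged','cup_slim','charger_bar','carry_rack']:
        for m in r.masks_of(p,l)[:4]:
            q=m['pixels'].astype(np.uint8); rc=cv2.minAreaRect(cv2.findNonZero(q)) if q.any() else None
            print(l,round(m['score'],2),np.round(m['pixel']),q.sum(),rc)
E
```

```text
{'clock': 0.0, 'qpos': array([-74.64527189,  36.0591336 ,   2.20333565,  86.99605573,
        -1.54560832,  57.08364389,  -1.14720315]), 'joint_velocities': array([ 0.08343031,  0.01597352, -0.08942427, -0.03991288, -0.05523254,
        0.04998759,  0.06659722]), 'joint_efforts': array([-2.86598524e-04, -5.49722278e+01,  1.14343107e+00, -1.86636239e+01,
       -5.23067603e-02,  2.32826342e-02,  1.44854293e-04]), 'tool_pos': array([0.21272464, 0.61349181, 0.20455162]), 'eef_rot': array([[-9.44800607e-01,  3.27645362e-01, -5.73240630e-04],
       [ 3.27645859e-01,  9.44798863e-01, -1.81643632e-03],
       [-5.35498405e-05, -1.90399006e-03, -9.99998186e-01]]), 'ft_force': array([ 0.20745654, -0.20497744,  0.03043965]), 'moment': array([ 0.02793683, -0.01119001, -0.01601848]), 'width': 0.9987619790283794}
top [[428.38465203   0.         312.25520635]
 [  0.         428.38465203 202.15269678]
 [  0.           0.           1.        ]] [[ 0.00157708 -0.99996219  0.0085516  -0.00768812]
 [-0.994379   -0.0024735  -0.10585028  0.52473406]
 [ 0.10586743 -0.00833659 -0.99434531  1.02074313]
 [ 
[... 2322 characters left out ...]
7158203), 34.09497833251953)
cup_slim 0.78 [280. 173.] 250 ((278.60003662109375, 173.70001220703125), (16.600000381469727, 22.000003814697266), 36.869895935058594)
charger_bar 0.78 [286. 197.] 176 ((279.8720397949219, 185.27865600585938), (80.20806884765625, 27.225784301757812), 35.2867431640625)
carry_rack 0.67 [297. 171.] 485 ((297.5982971191406, 168.48690795898438), (37.6005744934082, 15.859644889831543), 82.40535736083984)
carry_rack 0.58 [395. 263.] 4208 ((390.2751770019531, 263.0128479003906), (132.0382843017578, 40.850337982177734), 39.53615951538086)
carry_rack 0.44 [269. 175.] 144 ((280.83685302734375, 185.41908264160156), (80.44708251953125, 26.935869216918945), 34.508522033691406)
```

Run:
```python
import cv2,numpy as np
a=cv2.imread('pics/a_top.png')[130:260,110:490]; b=cv2.imread('pics/a_side.png')[80:340,200:480]
a=cv2.resize(a,None,fx=2.1,fy=2.1,interpolation=cv2.INTER_CUBIC)
b=cv2.resize(b,None,fx=1.2,fy=1.2,interpolation=cv2.INTER_CUBIC)
o=np.zeros((a.shape[0]+b.shape[0],798,3),np.uint8);o[:a.shape[0]]=a[:,:798] if a.shape[1]>=798 else np.pad(a,((0,0),(0,798-a.shape[1]),(0,0)))
o[a.shape[0]:,:b.shape[1]]=b; cv2.imwrite('pics/a.png',o); print(o.shape)
```

```text
(585, 798, 3)
```

View pics/a.png

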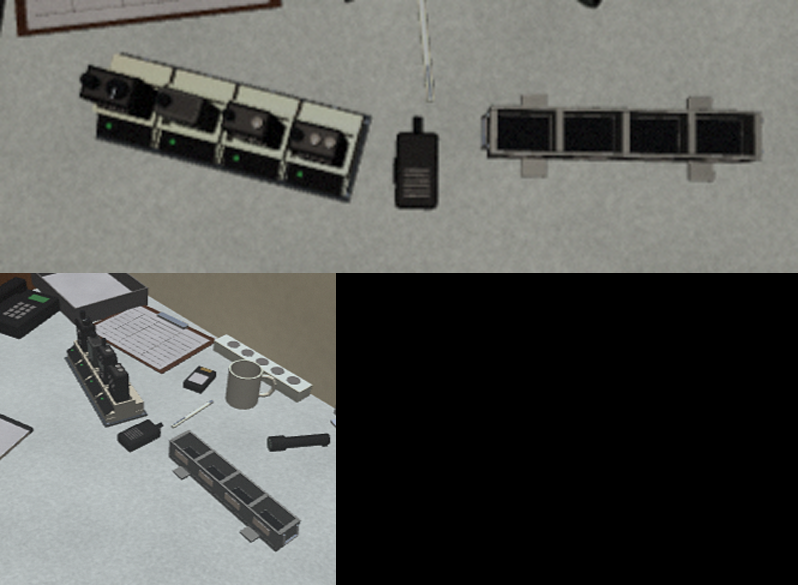

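The top view shows, left to right, rugged, compact, slim and twin in the charger. The rack is on the right. A decoy radio lies flat between them at about (308,211). I'll zoom in for corner picks.

Run:
```python
import cv2,numpy as np
t=cv2.imread('pics/a_top.png')
def grid(im,x0,y0,f):
    im=cv2.resize(im,None,fx=f,fy=f,interpolation=cv2.INTER_CUBIC); im=cv2.convertScaleAbs(im,alpha=1.3,beta=15)
    h,w=im.shape[:2]
    for i in range(0,w,10*f): cv2.line(im,(i,0),(i,6),(0,0,255),1); cv2.putText(im,str(x0+i//f),(i,16),0,.35,(0,0,255),1)
    for i in range(0,h,10*f): cv2.line(im,(0,i),(6,i),(0,0,255),1); cv2.putText(im,str(y0+i//f),(8,i+4),0,.35,(0,0,255),1)
    return im
a=grid(t[150:235,140:295],140,150,5)
b=grid(t[170:220,335:480],335,170,5)
cv2.imwrite('pics/b1.png',a); cv2.imwrite('pics/b2.png',b)
```

```text
(no output)
```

View pics/b1.png

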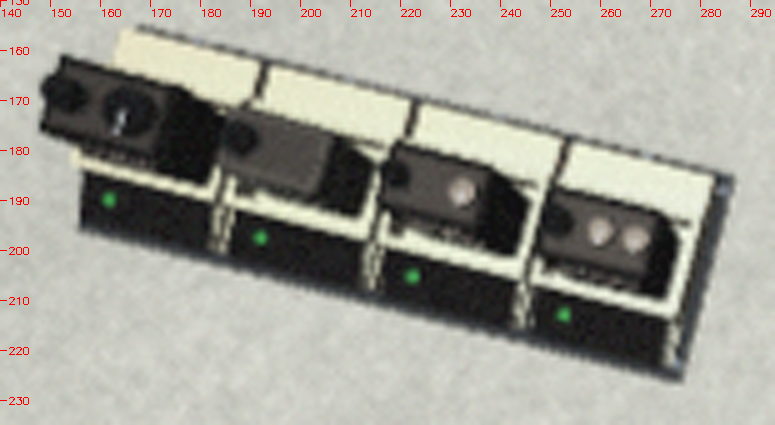

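View pics/b2.png

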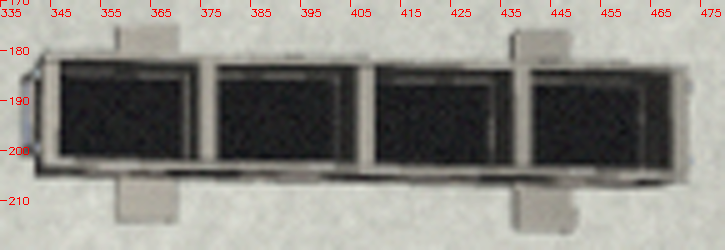

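Left to right the corners show up clearly: bar right edge near (287,186)/(276,226), rack rim spanning about (344,182) to (473,206). I'll fit the poses from these picks.

```bash
cat > fit.py <<'E'
import numpy as np
from scipy.optimize import least_squares
K=np.array([[428.38465203,0,312.25520635],[0,428.38465203,202.15269678],[0,0,1]])
W=np.array([[0.00157708,-0.99996219,0.0085516,-0.00768812],[-0.994379,-0.0024735,-0.10585028,0.52473406],[0.10586743,-0.00833659,-0.99434531,1.02074313]])
def proj(P,K=K,W=W):
    q=(np.c_[P,np.ones(len(P))]@W[:3].T)@K.T; return q[:,:2]/q[:,2:]
def world(P,p):
    c,s=np.cos(p[2]),np.sin(p[2]); P=np.asarray(P,float)
    return np.c_[p[0]+c*P[:,0]-s*P[:,1],p[1]+s*P[:,0]+c*P[:,1],P[:,2]]
def fit(P,px,p0):
    f=lambda p:(proj(world(P,p))-px).ravel()
    s=least_squares(f,p0,loss='soft_l1'); return s.x,np.round(f(s.x).reshape(-1,2),1)
E
python3 - <<'E'
from fit import *
bar,e=fit([(.054,.156,.006),(.054,-.156,.006),(-.054,-.156,.006),(-.054,.156,.006)],[(168,155.5),(286.7,185.5),(276.3,226.3),(155.8,196.2)],[.5,.2,-.2])
print('bar',bar,np.degrees(bar[2]),e.tolist())
L=[];px=[]
for y,(l,rr,b,f) in zip((.114,.038,-.038,-.114),[(60,200,62,158),(216,358,65,161),(376,514,67,164),(530,672,69,165)]):
    L+=[(.024,y+.034,.05),(.024,y-.034,.05),(-.024,y+.034,.05),(-.024,y-.034,.05)]
    px+=[(l,b),(rr,b),(l,f),(rr,f)]
px=np.array(px)/5.+[335,170]
rack,e=fit(L,px,[.5,-.2,0]); print('rack',rack,np.degrees(rack[2]),e.tolist())
R={'rugged':(.036,.056,.108,[(62,57),(188,88),(168,163),(42,132)]),'compact':(.032,.05,.094,[(228,107),(333,136),(322,197),(218,172)]),
'slim':(.032,.05,.112,[(395,140),(492,168),(483,232),(380,207)]),'twin':(.034,.054,.104,[(556,186),(662,212),(650,278),(538,252)])}
for (n,(a,b,h,c)),y in zip(R.items(),(.114,.038,-.038,-.114)):
    z=h+.018; a/=2;b/=2
    p,e=fit([(a,b,z),(a,-b,z),(-a,-b,z),(-a,b,z)],np.array(c)/5.+[140,150],[.5,.2,-.2])
    print(n,np.round(p,4),round(np.degrees(p[2]),1),'cup',world([(0,y,0)],bar)[0,:2].round(4),e.tolist())
from rig import r; s=r.read_state(); print(s['clock'])
E
```

```text
bar [ 0.55525723  0.22006935 -0.24500714] -14.037875223361592 [[-0.5, -0.4], [0.7, -0.3], [0.2, 0.6], [-0.4, 0.1]]
rack [ 0.54572138 -0.23721431 -0.01101563] -0.6311492543702194 [[-0.2, -0.4], [-0.1, 0.0], [-0.3, 0.2], [-0.0, 0.6], [0.1, -0.5], [-0.2, -0.1], [0.1, 0.1], [0.0, 0.4], [-0.5, -0.5], [0.0, -0.1], [-0.2, -0.1], [0.4, 0.3], [0.2, -0.5], [-0.1, -0.1], [0.5, 0.1], [0.4, 0.5]]
rugged [ 0.5811  0.3268 -0.2343] -13.4 cup [0.5829 0.3307] [[0.7, -0.1], [-0.3, -0.4], [-0.6, 0.1], [0.2, 0.4]]
compact [ 0.5643  0.2588 -0.2136] -12.2 cup [0.5645 0.2569] [[0.4, -0.1], [0.9, -1.2], [-0.3, 0.3], [-1.1, 0.6]]
slim [ 0.5464  0.1814 -0.2385] -13.7 cup [0.546  0.1832] [[-0.4, -0.3], [2.1, -0.5], [0.2, 0.6], [-1.1, 0.2]]
twin [ 0.5274  0.1096 -0.2367] -13.6 cup [0.5276 0.1095] [[-0.6, -1.0], [1.7, -0.5], [0.3, 1.0], [-0.8, 0.5]]
0.8
```

>>> {"fn": "servo_tool", "kwargs": {
  "motion": [
    [94, 157, -252, 0, 0, 0, -42],
    [94, 157, -252, 0, 0, 0, -42],
    [94, 157, -252, 0, 0, 0, -42],
    [94, 157, -252, 0, 0, 0, -42],
    [94, 157, -252, 0, 0, 0, -42],
    [94, 157, -252, 0, 0, 0, -42],
    [94, 314.5, -504, 0, 0, 0, -84.8],
    [94, 314.5, -504, 0, 0, 0, -84.8],
    [94, 314.5, -504, 0, 0, 0, -84.8],
    [94, 314.5, -504, 0, 0, 0, -84.8],
    [94, 314.5, -504, 0, 0, 0, -84.8],
    [94, 314.5, -504, 0, 0, 0, -84.8],
    [94, 314.5, -504, 0, 0, 0, -84.8],
    [94, 314.5, -504, 0, 0, 0, -84.8],
    [94, 314.5, -504, 0, 0, 0, -84.8]
  ],
  "squeeze": 15
}}

```text
clock: 2.3
tool_pos: [0.5267, 0.1118, 0.2053]
eef_rot: [[0.239, 0.971, -0.001], [0.971, -0.239, 0.001], [0.001, -0.001, -1.0]]
ft_force: [0.1, 0.7, 0.2]
width: 1.0
```

>>> {"fn": "servo_tool", "kwargs": {
  "motion": [
    [94, 0, -1, -30, 0, 0, 0],
    [94, 0.5, -2, -60, 0, 0, 0],
    [94, 0.5, -2, -90, 0, 0, 0],
    [94, 0.5, -2, -110, 0, 0, 0],
    [94, 0.5, -2, -122, 0, 0, 0],
    [94, 0.5, -2, -122, 0, 0, 0],
    [94, 0.5, -2, -122, 0, 0, 0]
  ],
  "squeeze": 25
}}

```text
clock: 3.0
tool_pos: [0.5282, 0.109, 0.0841]
eef_rot: [[0.239, 0.971, 0.001], [0.971, -0.239, 0.0], [0.001, 0.001, -1.0]]
ft_force: [0.2, -0.6, 0.8]
width: 0.998
```

Run:
```python
from look import *
p=shot('top','c'); q=shot('side','c'); s=r.read_state(); print(s['tool_pos'],s['ft_force'])
a=cv2.resize(p['color'][140:260,140:340],None,fx=2.5,fy=2.5); b=cv2.resize(q['color'][60:260,180:380],None,fx=1.5,fy=1.5)
cv2.imwrite('pics/c.png',np.hstack([a,b]))
```

```text
[0.52878091 0.108665   0.08461869] [-0.40842228  0.00865064  0.09089502]
```

View pics/c.png

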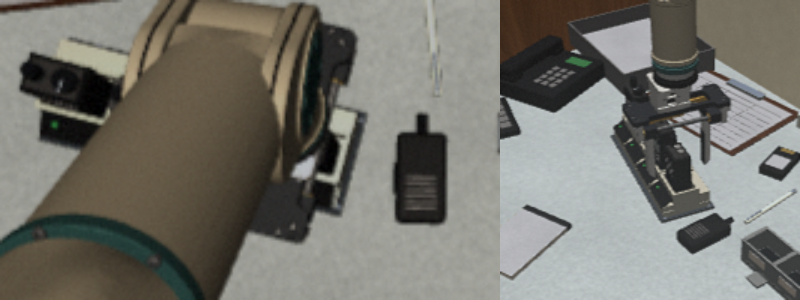

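The radio at about (675,165) in the right half is between the fingers, so I'll close and lift.

>>> {"fn": "servo_tool", "kwargs": {
  "motion": [
    [20, 0, 0, 0, 0, 0, 0],
    [20, 0, 0, 0, 0, 0, 0],
    [20, 0, 0, 0, 0, 0, 0],
    [20, 0, 0, 0, 0, 0, 0],
    [20, 0, 0, 0, 0, 0, 0],
    [20, 0, 0, 0, 0, 0, 0],
    [20, 0, 0, 0, 0, 0, 0],
    [20, 0, 0, 0, 0, 0, 0],
    [20, 0, 0, 0, 0, 0, 0],
    [20, 0, 0, 0, 0, 0, 0],
    [20, 0, 0, 3, 0, 0, 0],
    [20, 0, 0, 10, 0, 0, 0],
    [20, 0, 0, 22, 0, 0, 0],
    [20, 0, 0, 37, 0, 0, 0],
    [20, 0, 0, 52, 0, 0, 0],
    [20, 0, 0, 65, 0, 0, 0],
    [20, 0, 0, 75, 0, 0, 0],
    [20, 0, 0, 80, 0, 0, 0]
  ]
}}

```text
clock: 4.9
tool_pos: [0.5284, 0.1082, 0.1648]
eef_rot: [[0.241, 0.971, 0.002], [0.971, -0.241, 0.001], [0.001, 0.001, -1.0]]
ft_force: [-0.6, 0.0, -3.0]
width: 0.36
```

>>> {"fn": "servo_tool", "kwargs": {
  "motion": [
    [20, 0, -8, 0, 0, 0, 0],
    [20, 1, -25, 0, 0, 0, 1],
    [20, 2, -50, 0, 0, 0, 2],
    [20, 3, -80, 0, 0, 0, 3],
    [20, 4, -112, 0, 0, 0, 4],
    [20, 5, -145, 0, 0, 0, 5],
    [20, 6, -180, 0, 0, 0, 6],
    [20, 8, -215, 0, 0, 0, 7],
    [20, 9, -250, 0, 0, 0, 8],
    [20, 10, -285, 0, 0, 0, 9],
    [20, 11, -318, 0, 0, 0, 10],
    [20, 12, -350, 0, 0, 0, 11],
    [20, 13, -380, 0, 0, 0, 12],
    [20, 14, -408, 0, 0, 0, 12.5],
    [20, 15, -430, 0, 0, 0, 13],
    [20, 16, -447, 0, 0, 0, 13.2],
    [20, 16, -456, 0, 0, 0, 13.2],
    [20, 16, -460, 0, 0, 0, 13.2],
    [20, 16, -460, 0, 0, 0, 13.2],
    [20, 16, -460, 0, 0, 0, 13.2]
  ]
}}

```text
clock: 6.9
tool_pos: [0.5443, -0.3503, 0.1633]
eef_rot: [[0.011, 1.0, -0.0], [1.0, -0.011, 0.001], [0.001, -0.0, -1.0]]
ft_force: [0.0, -0.8, -3.1]
width: 0.361
```

Run:
```python
from look import *
from fit import *
p=shot('top','d'); q=shot('side','d'); s=r.read_state(); print(s['clock'],s['tool_pos'],s['eef_rot'][:,1],s['ft_force'],s['width'])
rack=[.5457,-.2372,-.0110]
a=np.hstack([p['color'],q['color']])
def draw(im,K,W,off):
    for y in (.114,.038,-.038,-.114):
        P=world([(.024,y+.034,.05),(.024,y-.034,.05),(-.024,y-.034,.05),(-.024,y+.034,.05)],rack)
        pts=((proj(P,K,W)-off)*4).astype(int); cv2.polylines(im,[pts],True,(0,255,0),1)
b=cv2.resize(q['color'][180:330,300:490],None,fx=4,fy=4,interpolation=cv2.INTER_CUBIC); draw(b,q['mtx'],q['world_to_cam'],np.array([299.5,179.5])); cv2.imwrite('pics/d.png',b)
c=cv2.resize(p['color'][140:240,330:520],None,fx=4,fy=4,interpolation=cv2.INTER_CUBIC); draw(c,p['mtx'],p['world_to_cam'],np.array([329.5,139.5])); cv2.imwrite('pics/d2.png',c)
```

```text
7.0 [ 0.54435907 -0.35043258  0.16347037] [ 9.99938952e-01 -1.10494919e-02  3.22127387e-05] [ 0.94636843 -0.07545325 -2.71235226] 0.3613534871877983
```

View pics/d.png

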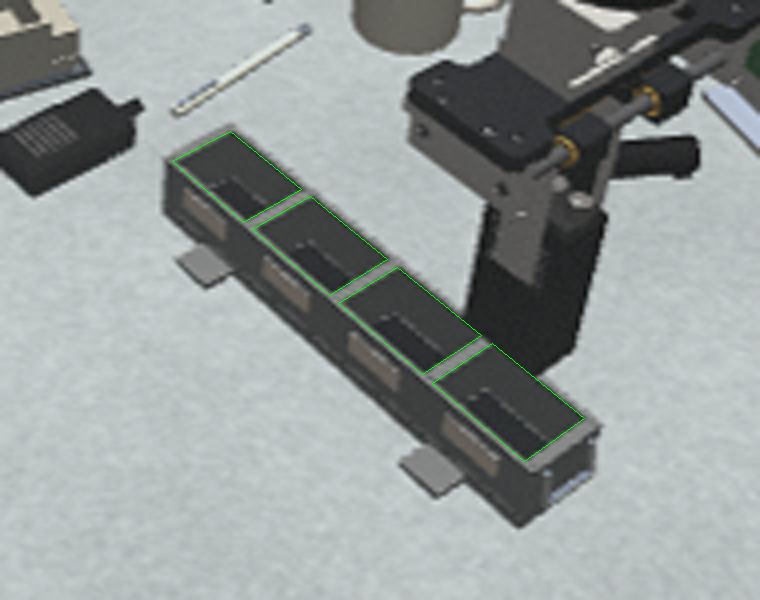

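The rack fit matches the side image (pocket outlines on the rims). Next I'll check the held radio's bottom corners, seen at about (541,374), (578,348) and (466,320).

Run:
```python
from look import *
from fit import *
im=cv2.imread('pics/d_side.png')
K2=np.array([[453.0620883,0,323.85612152],[0,453.0620883,196.43114213],[0,0,1]])
W2=np.array([[.78536527,-.61899319,.00698774,-.41880689],[-.39114212,-.50495874,-.76943129,.25794915],[.47980124,.60155141,-.63869137,.98200916]])
b=cv2.resize(im[220:280,400:460],None,fx=10,fy=10,interpolation=cv2.INTER_CUBIC);b=cv2.convertScaleAbs(b,alpha=2,beta=10)
P=world([(-.017,.027,.097),(-.017,-.027,.097),(.017,-.027,.097),(.017,-.027,.201),(-.017,-.027,.201)],[.5444,-.3504,-.011])
cv2.polylines(b,[((proj(P,K2,W2)-[399.5,219.5])*10).astype(int)],False,(0,255,0),1)
cv2.imwrite('pics/e.png',b)
```

```text
(no output)
```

View pics/e.png

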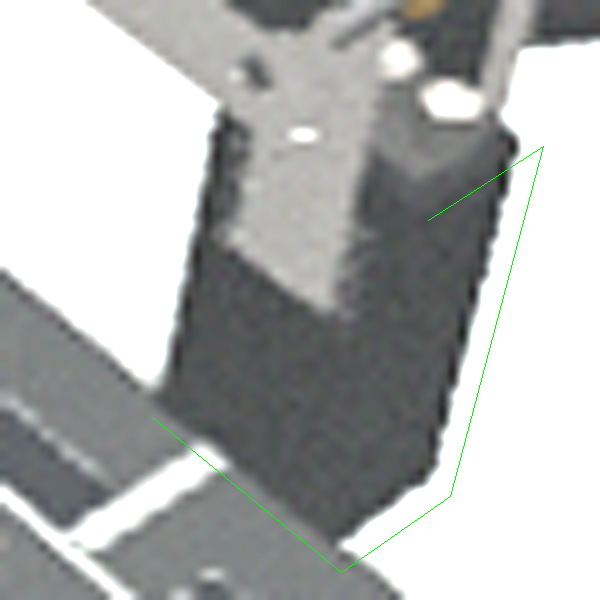

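Radio sits slightly (~2 mm) toward +y relative to the model; I'll shift -2.5 mm in y and lower.

>>> {"fn": "servo_tool", "kwargs": {
  "motion": [
    [20, 0, -2.5, -5, 0, 0, 0],
    [20, 0, -2.5, -15, 0, 0, 0],
    [20, 0, -2.5, -25, 0, 0, 0],
    [20, 0, -2.5, -35, 0, 0, 0],
    [20, 0, -2.5, -45, 0, 0, 0],
    [20, 0, -2.5, -55, 0, 0, 0],
    [20, 0, -2.5, -65, 0, 0, 0],
    [20, 0, -2.5, -74, 0, 0, 0],
    [20, 0, -2.5, -80, 0, 0, 0],
    [20, 0, -2.5, -83, 0, 0, 0],
    [20, 0, -2.5, -83, 0, 0, 0]
  ]
}}

```text
clock: 8.1
tool_pos: [0.5438, -0.3543, 0.0801]
eef_rot: [[0.013, 1.0, -0.0], [1.0, -0.013, 0.0], [0.0, -0.0, -1.0]]
ft_force: [-0.0, -0.3, -2.3]
width: 0.361
```

>>> {"fn": "servo_tool", "kwargs": {
  "motion": [
    [20, 0, 1, -1, 0, 0, 0],
    [20, 0, 1, -2, 0, 0, 0],
    [20, 0, 1, -3, 0, 0, 0],
    [20, 0, 1, -3.5, 0, 0, 0],
    [20, 0, 1, -4, 0, 0, 0],
    [20, 0, 1, -4, 0, 0, 0]
  ]
}}

```text
clock: 8.7
tool_pos: [0.5439, -0.3534, 0.0765]
eef_rot: [[0.013, 1.0, -0.0], [1.0, -0.013, 0.0], [0.0, -0.0, -1.0]]
ft_force: [-0.2, -0.4, -2.9]
width: 0.357
```

>>> {"fn": "servo_tool", "kwargs": {
  "motion": [
    [20, 0, 0, -0.5, 0, 0, 0],
    [20, 0, 0, -1, 0, 0, 0],
    [20, 0, 0, -1.5, 0, 0, 0],
    [20, 0, 0, -1.5, 0, 0, 0]
  ]
}}

```text
clock: 9.1
tool_pos: [0.544, -0.3534, 0.0755]
eef_rot: [[0.013, 1.0, 0.0], [1.0, -0.013, -0.0], [-0.0, 0.0, -1.0]]
ft_force: [-1.0, 0.9, 2.6]
width: 0.358
```

>>> {"fn": "servo_tool", "kwargs": {
  "motion": [
    [45, 0, 0, 0, 0, 0, 0],
    [60, 0, 0, 0, 0, 0, 0],
    [94, 0, 0, 0, 0, 0, 0],
    [94, 0, 0, 0, 0, 0, 0],
    [94, 0, 0, 0, 0, 0, 0],
    [94, 0, 0, 0, 0, 0, 0],
    [94, 0, 0, 10, 0, 0, 0],
    [94, 0, 0, 30, 0, 0, 0],
    [94, 0, 0, 60, 0, 0, 0],
    [94, 0, 0, 90, 0, 0, 0],
    [94, 0, 0, 115, 0, 0, 0],
    [94, 0, 0, 120, 0, 0, 0],
    [94, 0, 0, 120, 0, 0, 0]
  ]
}}

```text
clock: 10.4
tool_pos: [0.5444, -0.3536, 0.1961]
eef_rot: [[0.013, 1.0, 0.002], [1.0, -0.013, -0.001], [-0.001, 0.002, -1.0]]
ft_force: [0.3, 0.4, -0.5]
width: 1.002
```

>>> {"fn": "servo_tool", "kwargs": {
  "motion": [
    [94, 0, 30, 0, 0, 0, 0],
    [94, 0, 80, 0, 0, 0, -2],
    [94, 0, 130, 0, 0, 0, -4],
    [94, 0, 180, 0, 0, 0, -6],
    [94, 1, 230, 0, 0, 0, -8],
    [94, 1, 280, 0, 0, 0, -10],
    [94, 1, 330, 0, 0, 0, -12],
    [94, 2, 380, 0, 0, 0, -13.2],
    [94, 2, 430, 0, 0, 0, -13.2],
    [94, 2, 480, 0, 0, 0, -13.2],
    [94, 2, 520, 0, 0, 0, -13.2],
    [94, 2, 536, 0, 0, 0, -13.2],
    [94, 2, 536, 0, 0, 0, -13.2],
    [94, 2, 536, 0, 0, 0, -13.2],
    [94, 2, 536, 0, 0, 0, -13.2]
  ]
}}

```text
clock: 11.9
tool_pos: [0.5462, 0.1794, 0.1949]
eef_rot: [[0.245, 0.97, -0.0], [0.97, -0.245, -0.002], [-0.002, 0.0, -1.0]]
ft_force: [-0.2, -0.0, 0.3]
width: 1.002
```

Run:
```python
from look import *
from fit import *
p=shot('top','f'); q=shot('side','f'); s=r.read_state(); print(s['clock'],s['tool_pos'],s['eef_rot'][:,1],s['ft_force'],s['width'])
a=cv2.resize(p['color'][150:230,330:490],None,fx=5,fy=5,interpolation=cv2.INTER_CUBIC)
P=world([(.017,.027,.114),(.017,-.027,.114),(-.017,-.027,.114),(-.017,.027,.114)],[.544,-.3515,-.012])
cv2.polylines(a,[((proj(P)-[329.5,149.5])*5).astype(int)],True,(0,255,0),1)
b=cv2.resize(q['color'][190:320,330:470],None,fx=2,fy=2,interpolation=cv2.INTER_CUBIC)[:200]
o=np.zeros((600,800,3),np.uint8);o[:400]=a;o[400:,:280]=b;cv2.imwrite('pics/f.png',o)
```

```text
12.0 [0.5462201  0.1800909  0.19508918] [ 9.69716307e-01 -2.44233988e-01  2.07030048e-04] [-0.36069135 -0.71258289 -0.34152689] 0.998264425158079
```

View pics/f.png

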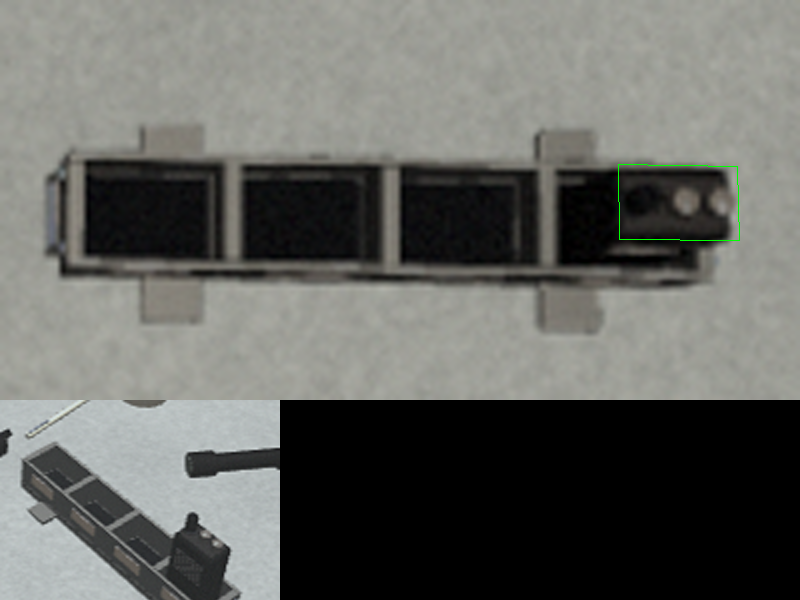

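The twin stands upright in the rightmost pocket (top face about 620–735, 168–240 in the crop). On to the slim.

>>> {"fn": "servo_tool", "kwargs": {
  "motion": [
    [94, 0, 3.5, -20, 0, 0, 0],
    [94, 0, 3.5, -45, 0, 0, 0],
    [94, 0, 3.5, -70, 0, 0, 0],
    [94, 0, 3.5, -90, 0, 0, 0],
    [94, 0, 3.5, -104, 0, 0, 0],
    [94, 0, 3.5, -104, 0, 0, 0],
    [94, 0, 3.5, -104, 0, 0, 0]
  ]
}}

```text
clock: 12.7
tool_pos: [0.5465, 0.1856, 0.0914]
eef_rot: [[0.242, 0.97, 0.001], [0.97, -0.242, -0.0], [0.0, 0.001, -1.0]]
ft_force: [0.6, -0.8, -0.2]
width: 1.0
```

>>> {"fn": "servo_tool", "kwargs": {
  "motion": [
    [20, 0, 0, 0, 0, 0, 0],
    [20, 0, 0, 0, 0, 0, 0],
    [20, 0, 0, 0, 0, 0, 0],
    [20, 0, 0, 0, 0, 0, 0],
    [20, 0, 0, 0, 0, 0, 0],
    [20, 0, 0, 0, 0, 0, 0],
    [20, 0, 0, 0, 0, 0, 0],
    [20, 0, 0, 0, 0, 0, 0],
    [20, 0, 0, 0, 0, 0, 0],
    [20, 0, 0, 0, 0, 0, 0]
  ]
}}

```text
clock: 13.7
tool_pos: [0.5462, 0.186, 0.0911]
eef_rot: [[0.241, 0.971, 0.001], [0.971, -0.241, -0.0], [0.0, 0.001, -1.0]]
ft_force: [0.8, -0.3, 0.0]
width: 0.34
```

>>> {"fn": "servo_tool", "kwargs": {
  "motion": [
    [20, 0, 0, 3, 0, 0, 0],
    [20, 0, 0, 10, 0, 0, 0],
    [20, 0, 0, 22, 0, 0, 0],
    [20, 0, 0, 37, 0, 0, 0],
    [20, 0, 0, 52, 0, 0, 0],
    [20, 0, 0, 65, 0, 0, 0],
    [20, 0, 0, 75, 0, 0, 0],
    [20, 0, 0, 80, 0, 0, 0],
    [20, 0, 0, 80, 0, 0, 0]
  ]
}}

```text
clock: 14.6
tool_pos: [0.5462, 0.1863, 0.1717]
eef_rot: [[0.241, 0.971, 0.001], [0.971, -0.241, 0.001], [0.001, 0.001, -1.0]]
ft_force: [-1.2, 0.1, -2.6]
width: 0.338
```

>>> {"fn": "servo_tool", "kwargs": {
  "motion": [
    [20, 0, -8, 0, 0, 0, 0],
    [20, 0, -25, 0, 0, 0, 1],
    [20, 0, -50, 0, 0, 0, 2],
    [20, 0, -80, 0, 0, 0, 3],
    [20, 0, -112, 0, 0, 0, 4],
    [20, 0, -145, 0, 0, 0, 5],
    [20, 0, -180, 0, 0, 0, 6],
    [20, 0, -215, 0, 0, 0, 7],
    [20, -1, -250, 0, 0, 0, 8],
    [20, -1, -285, 0, 0, 0, 9],
    [20, -1, -318, 0, 0, 0, 10],
    [20, -1, -350, 0, 0, 0, 11],
    [20, -1, -380, 0, 0, 0, 12],
    [20, -1, -408, 0, 0, 0, 12.5],
    [20, -1, -430, 0, 0, 0, 13],
    [20, -1, -447, 0, 0, 0, 13.2],
    [20, -1, -456, 0, 0, 0, 13.2],
    [20, -1, -459, 0, 0, 0, 13.2],
    [20, -1, -459, 0, 0, 0, 13.2],
    [20, -1, -459, 0, 0, 0, 13.2]
  ]
}}

```text
clock: 16.6
tool_pos: [0.5452, -0.2713, 0.1708]
eef_rot: [[0.011, 1.0, -0.0], [1.0, -0.011, 0.001], [0.001, -0.0, -1.0]]
ft_force: [0.6, -0.3, -3.2]
width: 0.341
```

```bash
cat > chk.py <<'E'
from look import *
from fit import *
import sys
def chk(tag,w,d,h,dy,zg,zb=.018):
    p=shot('top',tag); q=shot('side',tag); s=r.read_state(); t=s['tool_pos']; print(s['clock'],t,s['eef_rot'][:,1],s['ft_force'],s['width']*94)
    yaw=np.arctan2(s['eef_rot'][1,1],s['eef_rot'][0,1]); z=zb+t[2]-zg; w/=2;d/=2
    P=[(-w,d,z),(-w,-d,z),(w,-d,z),(w,-d,z+h),(-w,-d,z+h),(-w,d,z+h),(-w,d,z),(-w,-d,z),(-w,-d,z+h)]
    c=proj(world(P,[t[0],t[1]+dy,yaw]),q['mtx'],q['world_to_cam']); o=np.maximum(c.min(0).astype(int)-15,0); o=np.minimum(o,[640-80,400-80])
    b=cv2.resize(q['color'][o[1]:o[1]+80,o[0]:o[0]+80],None,fx=7,fy=7,interpolation=cv2.INTER_CUBIC); b=cv2.convertScaleAbs(b,alpha=1.8,beta=10)
    cv2.polylines(b,[((c-o+.5)*7).astype(int)],False,(0,255,0),1); cv2.imwrite(f'pics/{tag}.png',b)
E
python3 -c "
from chk import *
chk('g',.032,.05,.112,-.003,.0912)"
```

```text
16.7 [ 0.54527779 -0.27146808  0.17095313] [ 9.99940361e-01 -1.09213007e-02 -9.47737640e-06] [ 0.24176791 -0.25182967 -2.674703  ] 31.8490762466243
```

View pics/g.png

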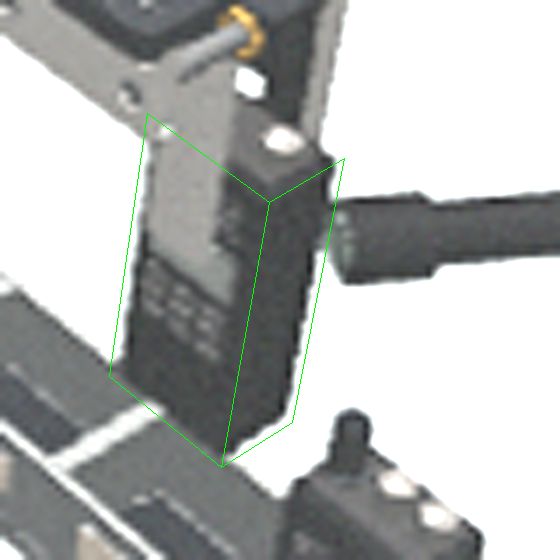

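The model outline matches the held slim. Lowering.

>>> {"fn": "servo_tool", "kwargs": {
  "motion": [
    [20, 0, 0, -5, 0, 0, 0],
    [20, 0, -0.5, -15, 0, 0, 0],
    [20, 0, -0.5, -25, 0, 0, 0],
    [20, 0, -0.5, -35, 0, 0, 0],
    [20, 0, -0.5, -45, 0, 0, 0],
    [20, 0, -0.5, -55, 0, 0, 0],
    [20, 0, -0.5, -65, 0, 0, 0],
    [20, 0, -0.5, -74, 0, 0, 0],
    [20, 0, -0.5, -80, 0, 0, 0],
    [20, 0, -0.5, -83, 0, 0, 0],
    [20, 0, -0.5, -84, 0, 0, 0],
    [20, 0, -0.5, -85, 0, 0, 0],
    [20, 0, -0.5, -86, 0, 0, 0],
    [20, 0, -0.5, -87, 0, 0, 0],
    [20, 0, -0.5, -87, 0, 0, 0]
  ]
}}

```text
clock: 18.2
tool_pos: [0.545, -0.2734, 0.084]
eef_rot: [[0.013, 1.0, 0.0], [1.0, -0.013, -0.0], [0.0, 0.0, -1.0]]
ft_force: [-0.3, 0.3, -1.9]
width: 0.338
```

>>> {"fn": "servo_tool", "kwargs": {
  "motion": [
    [20, 0, 0, -0.5, 0, 0, 0],
    [20, 0, 0, -1, 0, 0, 0],
    [20, 0, 0, -1.5, 0, 0, 0],
    [20, 0, 0, -1.5, 0, 0, 0]
  ]
}}

```text
clock: 18.6
tool_pos: [0.545, -0.2734, 0.0831]
eef_rot: [[0.013, 1.0, 0.0], [1.0, -0.013, 0.0], [0.0, 0.0, -1.0]]
ft_force: [-0.6, 0.1, 3.9]
width: 0.34
```

>>> {"fn": "servo_tool", "kwargs": {
  "motion": [
    [45, 0, 0, 0, 0, 0, 0],
    [60, 0, 0, 0, 0, 0, 0],
    [94, 0, 0, 0, 0, 0, 0],
    [94, 0, 0, 0, 0, 0, 0],
    [94, 0, 0, 0, 0, 0, 0],
    [94, 0, 0, 0, 0, 0, 0],
    [94, 0, 0, 10, 0, 0, 0],
    [94, 0, 0, 30, 0, 0, 0],
    [94, 0, 0, 60, 0, 0, 0],
    [94, 0, 0, 90, 0, 0, 0],
    [94, 0, 0, 110, 0, 0, 0],
    [94, 0, 0, 115, 0, 0, 0],
    [94, 0, 0, 115, 0, 0, 0]
  ]
}}

```text
clock: 19.9
tool_pos: [0.5453, -0.2735, 0.1984]
eef_rot: [[0.013, 1.0, 0.002], [1.0, -0.013, -0.001], [-0.001, 0.002, -1.0]]
ft_force: [-0.4, 1.0, 0.2]
width: 0.999
```

>>> {"fn": "servo_tool", "kwargs": {
  "motion": [
    [94, 0, 30, 0, 0, 0, 0],
    [94, 2, 80, 0, 0, 0, -2],
    [94, 4, 130, 0, 0, 0, -4],
    [94, 6, 180, 0, 0, 0, -6],
    [94, 8, 230, 0, 0, 0, -8],
    [94, 10, 280, 0, 0, 0, -10],
    [94, 12, 330, 0, 0, 0, -12],
    [94, 14, 380, 0, 0, 0, -13.2],
    [94, 16, 430, 0, 0, 0, -13.2],
    [94, 18, 480, 0, 0, 0, -13.2],
    [94, 19.5, 520, 0, 0, 0, -13.2],
    [94, 19.5, 531, 0, 0, 0, -13.2],
    [94, 19.5, 531, 0, 0, 0, -13.2],
    [94, 19.5, 531, 0, 0, 0, -13.2],
    [94, 19.5, 531, 0, 0, 0, -13.2],
    [94, 19.5, 531, 0, 0, 0, -13.2]
  ]
}}

```text
clock: 21.5
tool_pos: [0.5648, 0.2554, 0.1976]
eef_rot: [[0.244, 0.97, 0.0], [0.97, -0.244, -0.001], [-0.001, 0.0, -1.0]]
ft_force: [0.2, -1.0, 0.1]
width: 0.999
```

Run:
```python
from look import *
p=shot('top','h'); q=shot('side','h'); s=r.read_state(); print(s['clock'],s['tool_pos'],s['eef_rot'][:,1],s['ft_force'])
a=cv2.resize(p['color'][160:230,330:490],None,fx=4,fy=4,interpolation=cv2.INTER_CUBIC)
b=cv2.resize(q['color'][60:320,210:470],None,fx=1.2,fy=1.2,interpolation=cv2.INTER_CUBIC)
o=np.zeros((592,640,3),np.uint8);o[:280]=a;o[280:,:312]=b;cv2.imwrite('pics/h.png',o)
```

```text
21.6 [0.56476024 0.25624054 0.19770749] [ 9.70088406e-01 -2.42751805e-01  2.12277720e-04] [-0.2036431   0.97050623  0.23049682]
```

View pics/h.png

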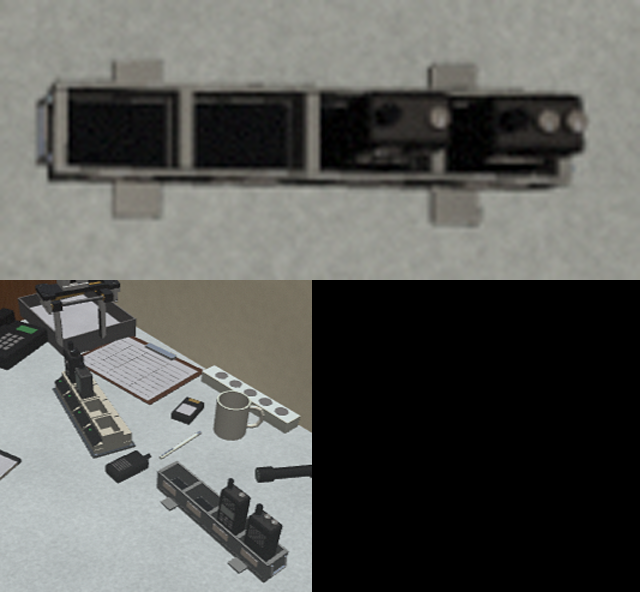

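Slim and twin stand upright in the two right pockets. On to the compact.

>>> {"fn": "servo_tool", "kwargs": {
  "motion": [
    [94, 0, 0.5, -20, 0, 0, 0],
    [94, 0, 0.5, -45, 0, 0, 0],
    [94, 0, 0.5, -70, 0, 0, 0],
    [94, 0, 0.5, -95, 0, 0, 0],
    [94, 0, 0.5, -115, 0, 0, 0],
    [94, 0, 0.5, -124, 0, 0, 0],
    [94, 0, 0.5, -124, 0, 0, 0],
    [94, 0, 0.5, -124, 0, 0, 0]
  ]
}}

```text
clock: 22.4
tool_pos: [0.5652, 0.2581, 0.0743]
eef_rot: [[0.241, 0.971, 0.001], [0.971, -0.241, 0.0], [0.001, 0.001, -1.0]]
ft_force: [0.1, 0.4, 0.1]
width: 1.0
```

>>> {"fn": "servo_tool", "kwargs": {
  "motion": [
    [20, 0, 0, 0, 0, 0, 0],
    [20, 0, 0, 0, 0, 0, 0],
    [20, 0, 0, 0, 0, 0, 0],
    [20, 0, 0, 0, 0, 0, 0],
    [20, 0, 0, 0, 0, 0, 0],
    [20, 0, 0, 0, 0, 0, 0],
    [20, 0, 0, 0, 0, 0, 0],
    [20, 0, 0, 0, 0, 0, 0],
    [20, 0, 0, 0, 0, 0, 0],
    [20, 0, 0, 0, 0, 0, 0]
  ]
}}

```text
clock: 23.4
tool_pos: [0.5649, 0.258, 0.0736]
eef_rot: [[0.241, 0.971, 0.001], [0.971, -0.241, -0.0], [0.0, 0.001, -1.0]]
ft_force: [1.0, -0.6, -0.9]
width: 0.34
```

>>> {"fn": "servo_tool", "kwargs": {
  "motion": [
    [20, 0, 0, 3, 0, 0, 0],
    [20, 0, 0, 10, 0, 0, 0],
    [20, 0, 0, 22, 0, 0, 0],
    [20, 0, 0, 37, 0, 0, 0],
    [20, 0, 0, 52, 0, 0, 0],
    [20, 0, 0, 65, 0, 0, 0],
    [20, 0, 0, 75, 0, 0, 0],
    [20, 0, 0, 80, 0, 0, 0],
    [20, 0, 0, 80, 0, 0, 0]
  ]
}}

```text
clock: 24.3
tool_pos: [0.5648, 0.2584, 0.1544]
eef_rot: [[0.241, 0.971, 0.001], [0.971, -0.241, 0.001], [0.001, 0.001, -1.0]]
ft_force: [0.1, 1.0, -2.8]
width: 0.342
```

>>> {"fn": "servo_tool", "kwargs": {
  "motion": [
    [20, 0, -8, 0, 0, 0, 0],
    [20, -1, -25, 0, 0, 0, 1],
    [20, -2, -50, 0, 0, 0, 2],
    [20, -3, -80, 0, 0, 0, 3],
    [20, -5, -112, 0, 0, 0, 4],
    [20, -6, -145, 0, 0, 0, 5],
    [20, -7, -180, 0, 0, 0, 6],
    [20, -9, -215, 0, 0, 0, 7],
    [20, -10, -250, 0, 0, 0, 8],
    [20, -12, -285, 0, 0, 0, 9],
    [20, -13, -318, 0, 0, 0, 10],
    [20, -15, -350, 0, 0, 0, 11],
    [20, -16, -380, 0, 0, 0, 12],
    [20, -17, -408, 0, 0, 0, 12.5],
    [20, -18, -430, 0, 0, 0, 13],
    [20, -19, -447, 0, 0, 0, 13.2],
    [20, -19, -455, 0, 0, 0, 13.2],
    [20, -19, -457.5, 0, 0, 0, 13.2],
    [20, -19, -457.5, 0, 0, 0, 13.2],
    [20, -19, -457.5, 0, 0, 0, 13.2]
  ]
}}

```text
clock: 26.3
tool_pos: [0.5455, -0.1979, 0.1532]
eef_rot: [[0.011, 1.0, -0.0], [1.0, -0.011, 0.001], [0.001, -0.0, -1.0]]
ft_force: [0.1, 0.2, -2.9]
width: 0.339
```

```bash
python3 -c "
from chk import *
chk('i',.032,.05,.094,0,.0737)"
```

```text
26.4 [ 0.5456386  -0.1980207   0.15338012] [ 9.99940505e-01 -1.09068998e-02 -1.63592001e-04] [ 0.32835763 -1.27230908 -2.45904194] 32.07908248107613
```

View pics/i.png

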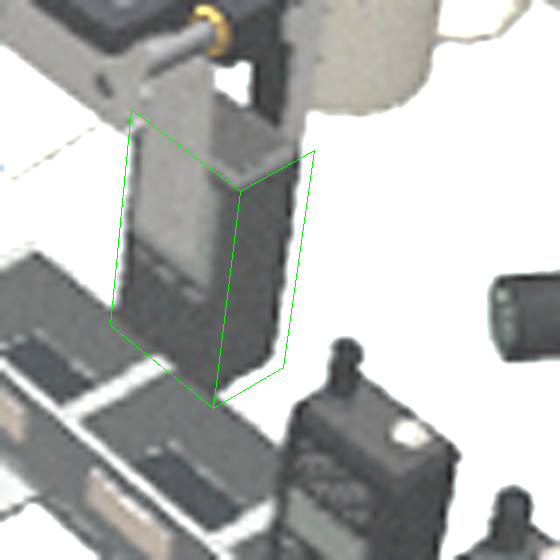

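>>> {"fn": "servo_tool", "kwargs": {
  "motion": [
    [20, 0, 0, -5, 0, 0, 0],
    [20, 0, -1, -15, 0, 0, 0],
    [20, 0, -1, -25, 0, 0, 0],
    [20, 0, -1, -35, 0, 0, 0],
    [20, 0, -1, -45, 0, 0, 0],
    [20, 0, -1, -55, 0, 0, 0],
    [20, 0, -1, -65, 0, 0, 0],
    [20, 0, -1, -74, 0, 0, 0],
    [20, 0, -1, -80, 0, 0, 0],
    [20, 0, -1, -83, 0, 0, 0],
    [20, 0, -1, -84, 0, 0, 0],
    [20, 0, -1, -85, 0, 0, 0],
    [20, 0, -1, -86, 0, 0, 0],
    [20, 0, -1, -87, 0, 0, 0],
    [20, 0, -1, -87, 0, 0, 0]
  ]
}}

```text
clock: 27.9
tool_pos: [0.5455, -0.2004, 0.0666]
eef_rot: [[0.013, 1.0, 0.0], [1.0, -0.013, -0.0], [-0.0, 0.0, -1.0]]
ft_force: [0.2, 0.3, -3.4]
width: 0.34
```

>>> {"fn": "servo_tool", "kwargs": {
  "motion": [
    [20, 0, 0, -0.5, 0, 0, 0],
    [20, 0, 0, -1, 0, 0, 0],
    [20, 0, 0, -1.5, 0, 0, 0],
    [20, 0, 0, -1.5, 0, 0, 0]
  ]
}}

```text
clock: 28.3
tool_pos: [0.5455, -0.2004, 0.0655]
eef_rot: [[0.013, 1.0, 0.0], [1.0, -0.013, 0.0], [0.0, 0.0, -1.0]]
ft_force: [-1.7, 0.7, 4.0]
width: 0.344
```

>>> {"fn": "servo_tool", "kwargs": {
  "motion": [
    [45, 0, 0, 0, 0, 0, 0],
    [60, 0, 0, 0, 0, 0, 0],
    [94, 0, 0, 0, 0, 0, 0],
    [94, 0, 0, 0, 0, 0, 0],
    [94, 0, 0, 0, 0, 0, 0],
    [94, 0, 0, 0, 0, 0, 0],
    [94, 0, 0, 10, 0, 0, 0],
    [94, 0, 0, 30, 0, 0, 0],
    [94, 0, 0, 60, 0, 0, 0],
    [94, 0, 0, 90, 0, 0, 0],
    [94, 0, 0, 120, 0, 0, 0],
    [94, 0, 0, 130, 0, 0, 0],
    [94, 0, 0, 130, 0, 0, 0]
  ]
}}

```text
clock: 29.6
tool_pos: [0.5464, -0.2007, 0.1967]
eef_rot: [[0.013, 1.0, 0.003], [1.0, -0.013, -0.001], [-0.001, 0.003, -1.0]]
ft_force: [1.0, 0.2, 0.2]
width: 0.994
```

>>> {"fn": "servo_tool", "kwargs": {
  "motion": [
    [94, 0, 30, 0, 0, 0, 0],
    [94, 4, 80, 0, 0, 0, -2],
    [94, 8, 130, 0, 0, 0, -4],
    [94, 12, 180, 0, 0, 0, -6],
    [94, 16, 230, 0, 0, 0, -8],
    [94, 20, 280, 0, 0, 0, -10],
    [94, 24, 330, 0, 0, 0, -12],
    [94, 28, 380, 0, 0, 0, -13.2],
    [94, 32, 430, 0, 0, 0, -13.2],
    [94, 35, 480, 0, 0, 0, -13.2],
    [94, 37, 515, 0, 0, 0, -13.2],
    [94, 37, 529, 0, 0, 0, -13.2],
    [94, 37, 529, 0, 0, 0, -13.2],
    [94, 37, 529, 0, 0, 0, -13.2],
    [94, 37, 529, 0, 0, 0, -13.2],
    [94, 37, 529, 0, 0, 0, -13.2]
  ]
}}

```text
clock: 31.2
tool_pos: [0.5831, 0.3261, 0.1953]
eef_rot: [[0.244, 0.97, 0.0], [0.97, -0.244, -0.001], [-0.001, 0.0, -1.0]]
ft_force: [-0.2, 0.0, 0.1]
width: 1.0
```

>>> {"fn": "servo_tool", "kwargs": {
  "motion": [
    [94, 0, 0, -20, 0, 0, 0],
    [94, 0, 0, -45, 0, 0, 0],
    [94, 0, 0, -70, 0, 0, 0],
    [94, 0, 0, -90, 0, 0, 0],
    [94, 0, 0, -103, 0, 0, 0],
    [94, 0, 0, -108, 0, 0, 0],
    [94, 0, 0, -108, 0, 0, 0],
    [94, 0, 0, -108, 0, 0, 0]
  ]
}}

```text
clock: 32.0
tool_pos: [0.5833, 0.3287, 0.088]
eef_rot: [[0.241, 0.971, 0.002], [0.971, -0.241, 0.001], [0.001, 0.001, -1.0]]
ft_force: [0.8, -0.5, 0.0]
width: 0.999
```

>>> {"fn": "servo_tool", "kwargs": {
  "motion": [
    [20, 0, 0, 0, 0, 0, 0],
    [20, 0, 0, 0, 0, 0, 0],
    [20, 0, 0, 0, 0, 0, 0],
    [20, 0, 0, 0, 0, 0, 0],
    [20, 0, 0, 0, 0, 0, 0],
    [20, 0, 0, 0, 0, 0, 0],
    [20, 0, 0, 0, 0, 0, 0],
    [20, 0, 0, 0, 0, 0, 0],
    [20, 0, 0, 0, 0, 0, 0],
    [20, 0, 0, 0, 0, 0, 0]
  ]
}}

```text
clock: 33.0
tool_pos: [0.5825, 0.3286, 0.0869]
eef_rot: [[0.241, 0.971, 0.0], [0.971, -0.241, 0.0], [0.0, 0.0, -1.0]]
ft_force: [0.7, -0.0, -0.4]
width: 0.377
```

>>> {"fn": "servo_tool", "kwargs": {
  "motion": [
    [20, 0, 0, 3, 0, 0, 0],
    [20, 0, 0, 10, 0, 0, 0],
    [20, 0, 0, 22, 0, 0, 0],
    [20, 0, 0, 37, 0, 0, 0],
    [20, 0, 0, 52, 0, 0, 0],
    [20, 0, 0, 65, 0, 0, 0],
    [20, 0, 0, 75, 0, 0, 0],
    [20, 0, 0, 80, 0, 0, 0],
    [20, 0, 0, 80, 0, 0, 0]
  ]
}}

```text
clock: 33.9
tool_pos: [0.5828, 0.3288, 0.1679]
eef_rot: [[0.241, 0.971, 0.001], [0.971, -0.241, 0.001], [0.001, 0.001, -1.0]]
ft_force: [-0.6, -1.3, -3.5]
width: 0.383
```

>>> {"fn": "servo_tool", "kwargs": {
  "motion": [
    [20, 0, -8, 0, 0, 0, 0],
    [20, -2, -25, 0, 0, 0, 1],
    [20, -4, -50, 0, 0, 0, 2],
    [20, -6, -80, 0, 0, 0, 3],
    [20, -9, -112, 0, 0, 0, 4],
    [20, -11, -145, 0, 0, 0, 5],
    [20, -14, -180, 0, 0, 0, 6],
    [20, -17, -215, 0, 0, 0, 7],
    [20, -20, -250, 0, 0, 0, 8],
    [20, -22, -285, 0, 0, 0, 9],
    [20, -25, -318, 0, 0, 0, 10],
    [20, -28, -350, 0, 0, 0, 11],
    [20, -30, -380, 0, 0, 0, 12],
    [20, -32, -405, 0, 0, 0, 12.5],
    [20, -34, -427, 0, 0, 0, 13],
    [20, -36, -442, 0, 0, 0, 13.2],
    [20, -36, -450, 0, 0, 0, 13.2],
    [20, -36, -452, 0, 0, 0, 13.2],
    [20, -36, -452, 0, 0, 0, 13.2],
    [20, -36, -452, 0, 0, 0, 13.2]
  ]
}}

```text
clock: 35.9
tool_pos: [0.5466, -0.1218, 0.1668]
eef_rot: [[0.011, 1.0, -0.0], [1.0, -0.011, 0.001], [0.001, -0.0, -1.0]]
ft_force: [0.2, -0.1, -1.9]
width: 0.383
```

```bash
python3 -c "
from chk import *
chk('j',.036,.056,.108,0,.087)"
```

```text
36.0 [ 0.54661828 -0.12208526  0.16689979] [ 9.99940669e-01 -1.08924936e-02 -1.12272548e-04] [ 0.78604177  0.38711871 -3.34186576] 35.84137682804795
```

View pics/j.png

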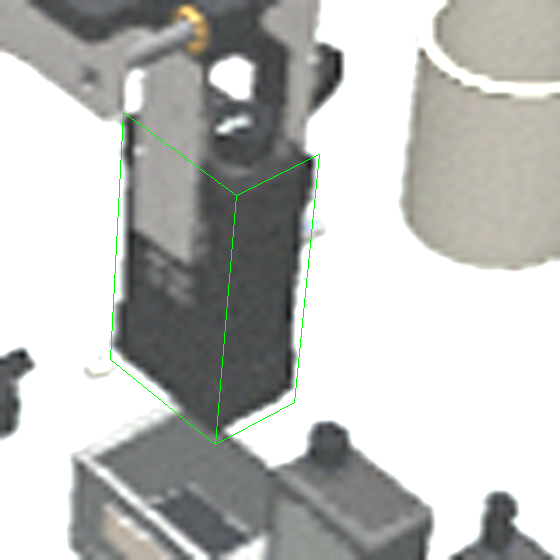

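Model and radio agree; lowering.

>>> {"fn": "servo_tool", "kwargs": {
  "motion": [
    [20, 0, 0, -5, 0, 0, 0],
    [20, 0, 0, -15, 0, 0, 0],
    [20, 0, 0, -25, 0, 0, 0],
    [20, 0, 0, -35, 0, 0, 0],
    [20, 0, 0, -45, 0, 0, 0],
    [20, 0, 0, -55, 0, 0, 0],
    [20, 0, 0, -65, 0, 0, 0],
    [20, 0, 0, -74, 0, 0, 0],
    [20, 0, 0, -80, 0, 0, 0],
    [20, 0, 0, -83, 0, 0, 0],
    [20, 0, 0, -84, 0, 0, 0],
    [20, 0, 0, -85, 0, 0, 0],
    [20, 0, 0, -86, 0, 0, 0],
    [20, 0, 0, -87, 0, 0, 0],
    [20, 0, 0, -87, 0, 0, 0]
  ]
}}

```text
clock: 37.5
tool_pos: [0.5465, -0.1233, 0.08]
eef_rot: [[0.013, 1.0, 0.0], [1.0, -0.013, 0.0], [0.0, 0.0, -1.0]]
ft_force: [-0.6, -0.3, -3.6]
width: 0.382
```

>>> {"fn": "servo_tool", "kwargs": {
  "motion": [
    [20, 0, 0, -0.5, 0, 0, 0],
    [20, 0, 0, -1, 0, 0, 0],
    [20, 0, 0, -1.5, 0, 0, 0],
    [20, 0, 0, -1.5, 0, 0, 0]
  ]
}}

```text
clock: 37.9
tool_pos: [0.5465, -0.1234, 0.0789]
eef_rot: [[0.013, 1.0, 0.0], [1.0, -0.013, 0.0], [0.0, 0.0, -1.0]]
ft_force: [-0.7, 0.5, 1.5]
width: 0.385
```

>>> {"fn": "servo_tool", "kwargs": {
  "motion": [
    [45, 0, 0, 0, 0, 0, 0],
    [60, 0, 0, 0, 0, 0, 0],
    [94, 0, 0, 0, 0, 0, 0],
    [94, 0, 0, 0, 0, 0, 0],
    [94, 0, 0, 0, 0, 0, 0],
    [94, 0, 0, 0, 0, 0, 0],
    [94, 0, 0, 10, 0, 0, 0],
    [94, 0, 0, 30, 0, 0, 0],
    [94, 0, 0, 60, 0, 0, 0],
    [94, 0, 0, 90, 0, 0, 0],
    [94, 0, 0, 120, 0, 0, 0],
    [94, 0, 0, 130, 0, 0, 0],
    [94, 0, 40, 130, 0, 0, 0],
    [94, 0, 90, 130, 0, 0, 0],
    [94, 0, 140, 130, 0, 0, 0],
    [94, 0, 190, 130, 0, 0, 0],
    [94, 0, 240, 130, 0, 0, 0],
    [94, 0, 280, 130, 0, 0, 0],
    [94, 0, 280, 130, 0, 0, 0],
    [94, 0, 280, 130, 0, 0, 0]
  ]
}}

```text
clock: 39.9
tool_pos: [0.5457, 0.1574, 0.2079]
eef_rot: [[0.01, 1.0, -0.001], [1.0, -0.01, -0.001], [-0.001, -0.001, -1.0]]
ft_force: [0.1, -0.7, 0.5]
width: 1.001
```

Run:
```python
from look import *
p=shot('top','k'); q=shot('side','k'); s=r.read_state(); print(s['clock'],s['tool_pos'],s['joint_velocities'].round(1))
a=cv2.resize(p['color'][160:230,330:490],None,fx=4,fy=4,interpolation=cv2.INTER_CUBIC)
b=cv2.resize(q['color'][180:320,310:470],None,fx=2.2,fy=2.2,interpolation=cv2.INTER_CUBIC)
o=np.zeros((280+308,640,3),np.uint8);o[:280]=a;o[280:,:352]=b;cv2.imwrite('pics/k.png',o)
```

```text
40.0 [0.54633945 0.15478177 0.20825591] [ 1.  -0.3  0.2 -0.  -0.2  0.  -0.1]
```

View pics/k.png

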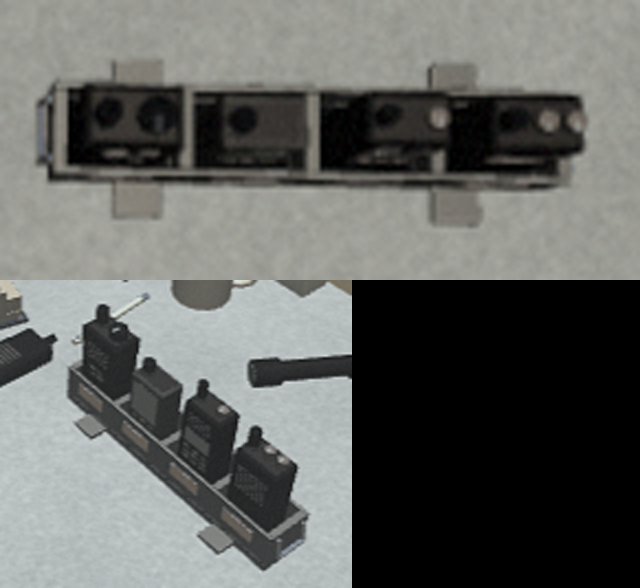

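All four stand upright in the rack in the order rugged, compact, slim, twin (top crop columns 130, 265, 405 and 535), and the arm is clear.

```bash
python3 -c "
from rig import r
print(r.sign_off())"
```

```text
the job is handed in; nothing more can be done
None
```

I moved all four radios from the charging cups to the carry rack and handed the job in at about 40 s of the 115 s limit. From left to right they stand rugged, compact, slim, twin, the same order as in the charger. The loose radio lying on the desk between the charger and the rack was left alone.

- **Placing:** I lowered each radio in small steps until the wrist force showed it resting on the pocket floor, then released it. The highest wrist-force reading was about 4 N.
- **Last check:** The final top and side pictures show all four upright, each in its own pocket. The gripper was open and clear of them, about 0.28 m away.
- **Disagreements:** The trained networks confused some radio names, so I identified the radios from the pictures instead. The held twin sat about 2–3 mm off its expected position along the rack, and I corrected most of that before lowering it. No check failed.

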